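Clamp the enamel canister in the cam stand

TASK

Stand the enamel canister upright on the clamp stand, in the gap between the round eccentric cam and the sprung wooden backstop, and let it go. Then swing the crank clockwise until the cam's lobe pushes the canister home against the backstop and bears on it with about 12 N: firm, but never above 20 N or the enamel chips. Let go of the crank so that the cam stays bearing, and leave the other things on the counter where they are.

Things in the scene. Friction and masses are not known exactly. Their poses are not given: they have to be found in the camera images.
- canister_centre (a point): Centre of the loose white enamel canister (half-way up, 53 mm above its underside), z up along it. 280 g, up to 30% more or less. Round body 62 mm across, sloping shoulder from 62 to 72 mm up, then a ribbed steel twist cap 46 mm across and 34 mm tall; 106 mm tall in all. It starts on the counter; the tight cap does not turn, so it can be lifted by it.
- canister_cap (a point): Point on the canister's axis in its steel cap, 96 mm above its underside, 24 mm above the cap's lower edge: the place to grip the cap from above.
- stand: The fixed clamp stand: plywood board 130 mm (its x) by 230 mm (its y), 10 mm thick; origin at the centre of the underside, z up. On its +y half is the cam with its crank, on its -y half the wooden backstop (69 mm above the counter at most) with a flat face to +y. Two side rails along y, 45 mm above the counter, stand y -40 to +5 mm, leave a channel 71 mm wide, centred on x = 0.
- nest (a point): Point on the board's top face, at stand x = 0, y = +5 mm, 10 mm above the counter: with the cam turned back, a canister set down upright with its axis here clears cam, backstop and side rails by 4 mm or more.
- cam: Aluminium cam with crank on a vertical pivot; origin on the pivot at the board's top (stand x = 0, y = +55 mm). A round disc 50 mm across, 12 to 40 mm above the board, centred 12 mm off the pivot along the cam's own +x (the lobe). Turn is counted clockwise from above, from the lobe at 80 degrees counter-clockwise of stand +x. It starts at 0 to 15 degrees; the range ends at 169.
- crank_post (a point): Grip point on the crank's upright round black post, 18 mm across, reaching from 66 to 112 mm above the counter; this point is 92 mm above the counter, 70 mm from the pivot, 75 degrees counter-clockwise from the cam's +x. The post is a free-turning sleeve, so a grip need not turn with the crank. The steel crank arm below it lies 56 to 66 mm above the counter.
- teapot: Bystander: white ceramic teapot, 132 mm across, 116 mm tall.
- sandwich_box: Bystander: plastic sandwich box with snap clips, 116 x 174 x 57 mm.
- tongs: Bystander: steel tongs lying flat, about 210 mm long, 24 mm tall.
- vase: Bystander: small green glass vase, 68 mm across, 105 mm tall.
- seat (a point): Point fixed on the stand (stand x = 0, y = -3.5 mm, 10 mm up): axis of a canister just touching the backstop at its middle setting. The backstop is screwed down in slots: its true setting is not reported and differs by up to 4 mm either way along y, so the moment to stop must be felt. Its face is spring-backed and yields 1 mm along -y for each 8 N, up to 8 mm.
- cam_lobe (a point): Centre of the cam disc, 26 mm above the board. The lobe meets a seated canister at 75 to 125 degrees of turn, by backstop setting, and at the range's end presses far too hard. The cam drags with 0.2 Nm and stays where left: about 3 N at the post when turning freely. Bearing on the canister with F newtons adds about F x 25 mm (give or take 5) of moment: about 4 N more at the post for 12 N.

How it is judged:
By the outcome, as a careful person would: the job done as asked, in the order asked, and still so for the second after the job is handed in, with the robot touching nothing.
It also fails if it takes over 72 s, if anything falls off the work surface, if the arm or the gripper's body presses on something with over 40 N, if the wrist force passes 120 N, or if a joint passes its speed limit or range.

ROBOT

A 6-joint arm with a two-finger parallel gripper is mounted at the origin on the work surface. World frame = base frame: x ahead of the robot, y to its left, z up, the work surface at z = 0. Lengths are in m, angles in rad, forces in N, time in s.
With the tool pointing down it reaches from about 0.35 to 0.875 m from the base axis. Payload 4.2 kg.
Tool frame: the origin (TCP) lies at the very end of the fingers, on their centre line; the grasp point (between the pads) lies 19 mm behind it (env.tcp_to_grasp is the distance from the TCP to the grasp point, in m); z points along the fingers, y is the line along which they close (so a half turn about z gives the same grasp; the last joint's range is limited). The gripper opens to 85 mm and grips with 20 to 120 N. Pads are 22 mm wide; open, the fingers measure 114 mm over their backs; the gripper's body (76 mm by 85 mm) begins 54 mm behind the grasp point. The pads swing forward as they close: fully open they stand 13 mm farther back than shut.
Start: joints at [1.402, 0.385, 0.008, 0, -1.194, -0.259], TCP at [0.259, 0.569, 0.231] pointing down, gripper open.
Joint ranges: [-3.14, 3.14], [-1.21, 2.06], [-1.07, 1.41], [-3.16, 2.05], [-2.99, -0.16], [-3.1, 3.1]. Speed limits (rad/s): [2.79, 2.79, 3.14, 3.14, 3.14, 3.14].

INTERFACE

Orientations are given as a 3x3 rotation matrix whose columns are the frame's x, y, z axes.
In Python, from cell import env, fingers, solve_ik, imaging, spotter, current_t, current_joint_positions, current_joint_velocities, current_effort, current_tool_pos, current_eef_rot, current_wrist_force, current_ft_torque, current_gripper_width, current_gripper_force gives the robot as it stands. The module is installed in compiled form; this text tells all that it offers. Calls block until the motion is done:
- env.reach(position, orientation): joint-space move of the TCP to a pose.
- env.servo_line(position, max_speed=0.15, frame=None, max_force=None): straight line of the TCP; frame=None keeps the orientation; max_speed is the mean speed in m/s. With max_force (N) it stops when the force on the tool has changed by that much, and returns True; else False.
- env.move_joints(angles): joint-space move.
- fingers.release() and fingers.grab(): open the fingers fully, or close them until they stop; the grip force is fixed at half the most.
- env.hold(seconds).
- solve_ik(position, orientation): joint angles nearest the present ones, or None.
- imaging.camera(name): name is "side" or "top" or "wrist"; returns a dict with "img" (420x560x3 uint8, red, green, blue), "range_z" (420x560 float32, m along the optical axis (not along the pixel's ray), 0 where there is no reading), "intrinsics" (3x3 intrinsics, pixels), "extrinsics" (4x4, takes a point from camera to world coordinates); the wrist camera has in their place "hand_eye" (4x4, takes a point from camera to tool coordinates, whose origin is the TCP and whose axes are the flange's). Camera axes: x right, y down, z forward; pixel columns grow to the right and rows downward; lengths in m; the calibration is good to about 2 mm. A picture is of the moment at which its call begins: read the wrist's pose just before it.
A pose or a line that the arm cannot do raises env.IKError and nothing moves.
- env.sign_off(): hands the job in; it is judged then, once.
Trained networks look in the newest picture that a camera, given by its name, has taken for a name from the list of things; names that differ only in an ending like _2 or _b are one class to them, and where a whole thing is asked for, a point or a joint stands for the part that bears it (a point fixed in the world has none). Each returns a list of dicts, best first, with "confidence" (0 to 1); they miss things now and then, are a little off and sometimes report something else, mostly with a low value. They report only what shows in the picture. A call takes as long as a camera call.
- spotter.masks_of(camera, name): "region" (420x560 bool, what is visible of it) and "xy" ([column, row] in pixels, amid what is visible of it).
Readings, each from a call of its own:
- current_t(): time.
- current_joint_positions(): joint angles.
- current_joint_velocities(): joint speeds.
- current_effort(): joint torques, N m.
- current_tool_pos(): TCP position.
- current_eef_rot(): TCP orientation.
- current_wrist_force(): force on the tool from outside, world axes, zero at the start.
- current_ft_torque(): the same for the moment, N m.
- current_gripper_width(): finger opening in m.
- current_gripper_force(): force on a finger pad.
Only numpy, scipy, OpenCV 4.12 (cv2) and the standard library are available. Lean on these libraries where they do the work, as an engineer would, in place of code of your own. Each camera call takes 0.05 s, during which the arm holds its last target. There are 200 camera calls.

## Working session

There is one attempt and no reset: what is moved stays moved. The work goes in short steps, each a Python script; the robot and the scene stay as the last script left them, time stands still between calls to the robot, and variables do not carry over. Pictures are saved under pics/ and viewed, at most 10 in all, crops included, and the job is handed in when it is done.

```bash
mkdir -p pics; cat > h.py <<'E'
import numpy as np, cv2
from cell import *
def cloud(c, T):
    K=c["intrinsics"]; z=c["range_z"]; v,u=np.indices(z.shape)
    P=np.stack([(u-K[0,2])/K[0,0]*z,(v-K[1,2])/K[1,1]*z,z],-1)
    return P@T[:3,:3].T+T[:3,3]
def save(c,n): cv2.imwrite(f"pics/{n}.png",c["img"][:,:,::-1])
E
python3 - <<'E'
from h import *
ims=[]
for n in("top","side"):
    c=imaging.camera(n); W=cloud(c,c["extrinsics"]); save(c,n); np.savez(f"{n}.npz",W=W,**c)
    for o in("canister_centre","canister_cap","stand","cam","crank_post","teapot","sandwich_box","tongs","vase"):
        for d in spotter.masks_of(n,o)[:2]:
            m=d["region"]&(c["range_z"]>0); p=W[m]
            if len(p): print(n,o,round(d["confidence"],2),d["xy"],m.sum(),np.median(p,0).round(3),np.percentile(p,3,0).round(3),np.percentile(p,97,0).round(3))
print(current_t())
E
```

```text
top canister_centre 0.73 [374.6, 244.7] 661 [ 0.527 -0.22   0.098] [ 0.501 -0.25   0.009] [ 0.557 -0.2    0.109]
top canister_cap 0.6 [369.1, 243.5] 639 [ 0.526 -0.22   0.099] [ 0.501 -0.248  0.017] [ 0.555 -0.2    0.109]
top cam 0.79 [188.7, 245.1] 556 [0.524 0.204 0.062] [0.475 0.173 0.044] [0.556 0.236 0.114]
top cam 0.53 [216.6, 245.2] 4321 [0.518 0.145 0.011] [0.446 0.023 0.006] [0.589 0.236 0.067]
top crank_post 0.75 [188.7, 246.2] 570 [0.523 0.204 0.061] [0.475 0.174 0.014] [0.557 0.236 0.113]
top crank_post 0.73 [240.3, 162.5] 111 [0.736 0.1   0.013] [ 0.629  0.091 -0.001] [0.824 0.143 0.026]
top teapot 0.71 [189.7, 243.8] 540 [0.523 0.203 0.062] [0.476 0.173 0.044] [0.555 0.234 0.113]
top sandwich_box 0.89 [403.8, 176.1] 3157 [ 0.692 -0.321  0.057] [ 0.625 -0.401  0.042] [ 0.762 -0.242  0.061]
top tongs 0.66 [230.1, 154.1] 222 [0.754 0.107 0.014] [ 0.624  0.092 -0.   ] [0.824 0.14  0.026]
top vase 0.68 [143.1, 179.2] 687 [0.673 0.309 0.073] [0.65  0.288 0.031] [0.704 0.339 0.108]
top vase 0.6 [216.7, 247.8] 4359 [0.518 0.145 0.011] [0.445 0.023 0.005] [0.588 0.237 0.067]
sid
[... 397 characters left out ...]
55 0.232 0.112]
side cam 0.17 [303.2, 197.9] 1122 [0.697 0.102 0.01 ] [0.623 0.091 0.   ] [0.817 0.14  0.024]
side crank_post 0.79 [217.3, 179.0] 746 [0.518 0.194 0.057] [0.472 0.17  0.002] [0.556 0.305 0.111]
side teapot 0.62 [391.4, 246.9] 4058 [ 0.75  -0.17   0.069] [ 0.709 -0.239  0.013] [ 0.812 -0.053  0.101]
side teapot 0.55 [220.1, 201.4] 2444 [0.512 0.162 0.011] [0.44  0.014 0.007] [0.587 0.232 0.08 ]
side tongs 0.58 [304.7, 197.6] 1079 [0.703 0.099 0.01 ] [0.624 0.091 0.001] [0.818 0.14  0.023]
side tongs 0.16 [263.4, 148.4] 851 [0.673 0.3   0.057] [0.649 0.287 0.008] [0.703 0.324 0.106]
side vase 0.8 [261.5, 144.7] 919 [0.673 0.301 0.056] [0.649 0.287 0.003] [0.705 0.334 0.106]
1.0
```

```bash
python3 -c "
import cv2,numpy as np
cv2.imwrite('pics/both.png',cv2.resize(np.vstack([cv2.imread('pics/top.png'),cv2.imread('pics/side.png')]),(400,600)))"
```

```text
(no output)
```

View pics/top.png

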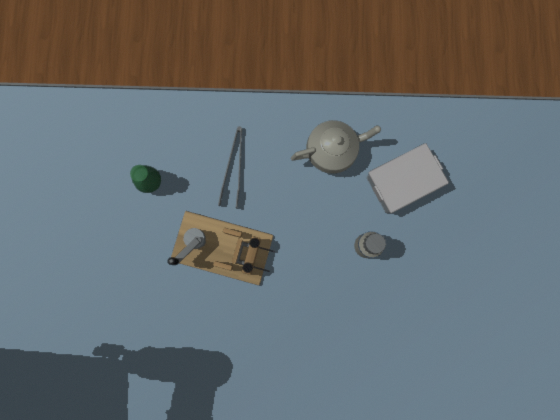

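View pics/side.png

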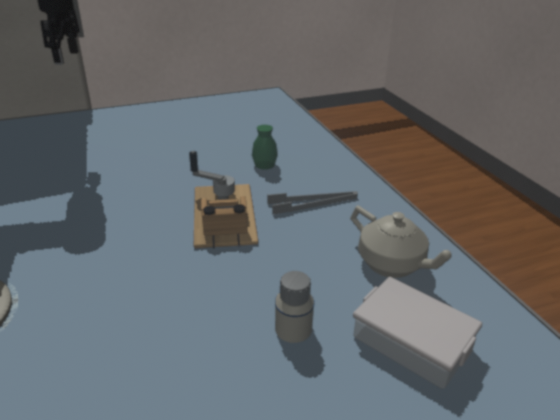

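Top view: stand around (222,248) with the cam at (193,237) and the post at (173,261). The canister is at (373,244), and the teapot, box, tongs and vase are well clear of all of these. Next I fit the poses.

```bash
python3 - <<'E'
from h import *
for n in("top","side"):
    W=np.load(n+".npz")["W"].reshape(-1,3); I=np.load(n+".npz")["img"].reshape(-1,3).astype(int)
    near=(abs(W[:,0]-.52)<.13)&(abs(W[:,1]-.13)<.16)
    b=W[near&(W[:,2]>.004)&(W[:,2]<.02)&(I[:,0]>I[:,2]+15)]
    r=cv2.minAreaRect(b[:,:2].astype(np.float32)*1000); print(n,"board",r,np.median(b[:,2]))
    p=W[near&(W[:,2]>.09)]; print("post top",len(p),p.mean(0),p.min(0),p.max(0))
    q=W[(abs(W[:,0]-.52)<.06)&(abs(W[:,1]+.23)<.06)&(W[:,2]>.1)]
    print("cap",len(q),q.mean(0),q.min(0),q.max(0)); print(cv2.minEnclosingCircle(q[:,:2].astype(np.float32)*1000))
    k=W[near&(W[:,2]>.056)&(W[:,2]<.075)]; print("back/crank",len(k)); print(k[::max(1,len(k)//12)].round(3).tolist())
E
```

```text
top board ((517.1802978515625, 131.5482940673828), (229.79991149902344, 128.6916046142578), 75.69235229492188) 0.010235986004879516
post top 990 [0.46109019 0.02894597 1.07852563] [0.45983652 0.01543551 0.09201621] [0.48809855 0.24175414 1.1432284 ]
cap 324 [ 0.52860529 -0.22949544  0.10603185] [ 0.50583171 -0.25341883  0.10018041] [ 0.55192137 -0.20640552  0.11143125]
((529.062255859375, -230.32464599609375), 24.207170486450195)
back/crank 706
[[0.542, 0.055, 0.062], [0.53, 0.182, 0.062], [0.528, 0.08, 0.06], [0.523, 0.049, 0.068], [0.513, 0.207, 0.065], [0.511, 0.091, 0.064], [0.507, 0.054, 0.062], [0.497, 0.219, 0.068], [0.494, 0.093, 0.064], [0.485, 0.226, 0.068], [0.48, 0.098, 0.062], [0.472, 0.052, 0.071], [0.458, 0.061, 0.071]]
side board ((515.8381958007812, 129.61880493164062), (232.78652954101562, 128.09080505371094), 75.74546813964844) 0.010612074274901517
post top 91 [0.4782873  0.22743656 0.10436142] [0.47034079 0.21967131 0.09029735] [0.48855482 0.2391705  0.11590573]
cap 554 [ 0.52712243 -0.23390598  0.10578229] [ 0.50457631 -0.25564911  0.10002886] [ 0.55266237 -0.20857214  0.1092425 ]
((528.3834228515625, -231.26222229003906), 24.844648361206055)
back/crank 865
[[0.471, 0.235, 0.073], [0.475, 0.225, 0.062], [0.51, 0.192, 0.068], [0.532, 0.183, 0.06], [0.489, 0.094, 0.065], [0.512, 0.086, 0.06], [0.534, 0.053, 0.07], [0.523, 0.046, 0.07], [0.494, 0.06, 0.063], [0.458, 0.06, 0.066], [0.508, 0.045, 0.062], [0.477, 0.051, 0.06], [0.482, 0.048, 0.056]]
```

```bash
cat >> h.py <<'E'
YAW=np.deg2rad(75.72-90)
def Rd(a):  # tool down, closing axis (y) at world angle a
    y=np.array([np.cos(a),np.sin(a),0]); z=np.array([0,0,-1.]); return np.column_stack([np.cross(y,z),y,z])
def best(p,a):
    q0=current_joint_positions(); c=[]
    for k in(0,np.pi):
        q=solve_ik(p,Rd(a+k))
        if q is not None: c.append((abs(np.array(q)-q0).max(),a+k))
    return min(c)[1]
def wrist(n):
    p=np.array(current_tool_pos());R=np.array(current_eef_rot()); c=imaging.camera("wrist"); T=np.eye(4);T[:3,:3]=R;T[:3,3]=p
    T=T@c["hand_eye"]; W=cloud(c,T); save(c,n); np.savez(n+".npz",W=W,T=T,**c); return W.reshape(-1,3),c["img"].reshape(-1,3).astype(int),c["range_z"].ravel()>0
E
python3 - <<'E'
from h import *
p=[.50,.13,.36]; a=best(p,YAW); print("a",a); env.reach(p,Rd(a)); print(current_t(),current_joint_positions())
W,I,ok=wrist("w1")
near=ok&(abs(W[:,0]-.52)<.15)&(abs(W[:,1]-.13)<.17)
b=W[near&(W[:,2]>.004)&(W[:,2]<.02)&(I[:,0]>I[:,2]+15)]
print("board",cv2.minAreaRect(b[:,:2].astype(np.float32)*1000),np.median(b[:,2]))
k=W[near&(W[:,2]>.1)&(W[:,2]<.13)&(abs(W[:,1]-.229)<.03)]; print("post",len(k),k.mean(0) if len(k) else 0, np.ptp(k,0) if len(k) else 0)
p=[.51,-.23,.30]; a=best(p,YAW); env.reach(p,Rd(a)); print("a",a,current_t(),current_joint_positions())
W,I,ok=wrist("w2")
q=W[ok&(abs(W[:,0]-.52)<.07)&(abs(W[:,1]+.23)<.07)&(W[:,2]>.1)&(W[:,2]<.12)]
print(len(q),cv2.minEnclosingCircle(q[:,:2].astype(np.float32)*1000),q[:,2].mean(), (q.min(0)+q.max(0))/2)
print(current_wrist_force(),current_gripper_width())
cv2.imwrite("pics/w12.png",cv2.resize(np.hstack([cv2.imread("pics/w1.png"),cv2.imread("pics/w2.png")]),(800,300)))
E
```

```text
a 2.892359636405003
2.875 [ 5.70072004e-01  1.32455851e-01 -1.81844206e-02 -1.94013710e-04
 -1.42092097e+00 -8.17992414e-01]
board ((517.1024169921875, 131.64390563964844), (227.49656677246094, 129.1341094970703), 75.64414978027344) 0.010190528373761831
post 138 [0.47973824 0.23205187 0.11077959] [0.01761867 0.01778609 0.01566701]
a 2.892359636405003 4.2917 [-1.32492448e-01  2.31325783e-01 -3.84662434e-02 -9.56593992e-05
 -1.30026818e+00 -1.15511409e-01]
1160 ((528.7334594726562, -229.4047393798828), 24.054826736450195) 0.10597202089617 [ 0.52887417 -0.22939548  0.1041771 ]
[ 0.47277339  0.75056126 -1.03911828] 0.0853857406599966
```

View pics/w12.png

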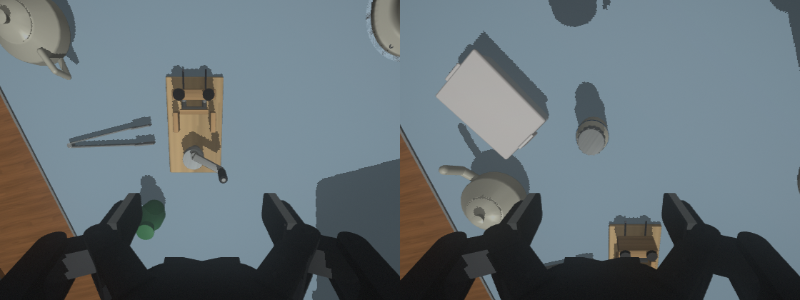

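The left picture shows the stand centred near (195,123) with a clear gap. The right one shows the canister cap at (592,138), clear of the box. All the views agree, so I grip and lift.

```bash
python3 - <<'E'
from h import *
c=[.5288,-.2296]; R=np.array(current_eef_rot())
env.reach([*c,.16],R); print(env.servo_line([*c,.081],max_speed=.1,max_force=8))
fingers.grab(); w=current_gripper_width(); print("w",w,current_gripper_force(),current_tool_pos(),current_wrist_force(),current_t())
env.servo_line([*c,.17],max_speed=.12); print(current_gripper_width(),current_wrist_force())
C=np.array([.5171,.1313]); ys=np.array([np.cos(np.deg2rad(75.7)),np.sin(np.deg2rad(75.7))]); n=C+.005*ys; print(n)
env.reach([*n,.17],Rd(2.892)); print(current_t(),current_tool_pos())
cs=imaging.camera("side"); save(cs,"s2")
W,I,ok=wrist("w3")
E
```

```text
False
w 0.04414520592253002 61.30583167076111 [ 0.52959593 -0.22983641  0.0818736 ] [ 0.39543488 -1.08125207  4.40051915] 6.3667
0.044422692285629936 [ 0.60369081 -0.15018123 -3.00019871]
[0.518335   0.13614508]
8.625 [0.51843693 0.13535175 0.16983534]
```

```bash
python3 -c "
import cv2,numpy as np
a=cv2.imread('pics/s2.png')[80:290,120:400]
cv2.imwrite('pics/v2.png',np.hstack([cv2.resize(a,(400,300)),cv2.resize(cv2.imread('pics/w3.png'),(400,300))]))"
```

```text
(no output)
```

View pics/v2.png

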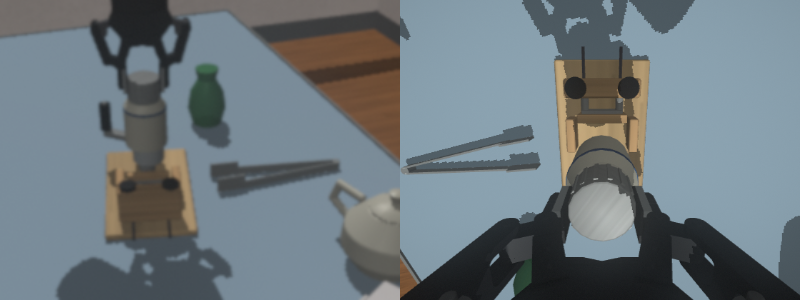

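The canister hangs upright and centred over the channel (145,110 left; 600,210 right), so I lower it.

```bash
python3 - <<'E'
from h import *
n=[.5183,.1361]; R=Rd(2.892)
print(env.servo_line([*n,.105],max_speed=.1,max_force=15),current_wrist_force(),current_tool_pos())
print(env.servo_line([*n,.0885],max_speed=.02,max_force=5)); print(current_wrist_force(),current_tool_pos(),current_t())
fingers.release(); print(current_gripper_width())
env.servo_line([*n,.20],max_speed=.15); print(current_t())
c=imaging.camera("top"); W=cloud(c,c["extrinsics"]); 
p=[.46,.12,.30]; env.reach(p,R); W,I,ok=wrist("w4")
q=W[ok&(np.hypot(W[:,0]-.518,W[:,1]-.136)<.035)&(W[:,2]>.1)&(W[:,2]<.13)]
print(len(q),cv2.minEnclosingCircle(q[:,:2].astype(np.float32)*1000),q[:,2].mean(),np.ptp(q[:,2]),current_t())
k=W[ok&(W[:,2]>.1)&(W[:,2]<.13)&(np.hypot(W[:,1]-.232,W[:,0]-.48)<.025)]; print("post",len(k),(k.min(0)+k.max(0))/2, np.ptp(k,0))
E
```

```text
False [ 0.15014551  0.02346208 -2.12006062] [0.5189221  0.13623493 0.10554261]
True
[-0.4487291   0.20163027  4.74035928] [0.51827165 0.13600413 0.09176396] 10.175
0.08562361924800574
11.5333
1253 ((517.6317749023438, 136.15415954589844), 24.27738380432129) 0.11516699970121713 0.018529854097408316 12.175
post 181 [0.47965974 0.23341846 0.10798347] [0.01769597 0.01656253 0.01496723]
```

View pics/w4.png

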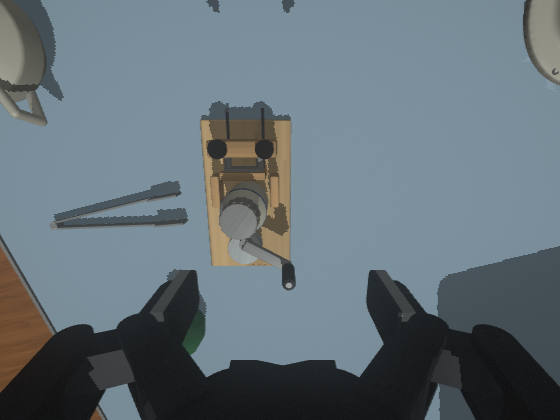

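The canister stands upright in the nest at (243,215), with its axis about 0.7 mm from target. The post is at (288,282). Next I grip the post and swing it through the free part.

```bash
cat >> h.py <<'E'
PV=np.array([.5307,.1846]); RAD=.070; A0=np.deg2rad(155-14.3)  # world post angle at turn 0
def post(t,r=RAD):
    a=A0-np.deg2rad(t); return PV+r*np.array([np.cos(a),np.sin(a)])
def turn():
    d=np.array(current_tool_pos())[:2]-PV; return np.rad2deg((A0-np.arctan2(d[1],d[0]))%(2*np.pi)),np.hypot(*d)
def ft():  # mean tangential (clockwise drive) and radial reaction, N
    F=[]
    for _ in range(4): F.append(current_wrist_force()); env.hold(.02)
    F=np.mean(F,0); d=np.array(current_tool_pos())[:2]-PV; d/=np.hypot(*d)
    return -F[:2]@np.array([d[1],-d[0]]), F[:2]@d, F[2]
E
python3 - <<'E'
from h import *
p=np.array([.4797,.2332]); R=Rd(2.892)
env.reach([*p,.18],R); print(env.servo_line([*p,.076],max_speed=.1,max_force=8)); print("pre",ft())
fingers.grab(); print(current_gripper_width(),current_tool_pos(),current_t())
t0,r=turn(); print("turn",t0,r,ft())
t=t0
while t<62:
    t=min(t+6,62); q=post(t); s=env.servo_line([*q,.076],max_speed=.05,max_force=25)
    print(np.round([current_t(),*turn(),*ft()],3),s)
    if s: break
E
```

```text
False
pre (np.float64(-0.1928489657061691), np.float64(0.505172302296601), np.float64(0.07114258631176838))
0.016221931537775094 [0.48008174 0.23312118 0.07625885] 14.7667
turn 4.488210006930909 0.0701178523747873 (np.float64(0.35655372179472744), np.float64(-2.4782184070793716), np.float64(1.1812114807625933))
[15.133 10.606  0.07   1.317  0.077  4.413] False
[15.5   16.762  0.07   1.003  0.436  5.041] False
[15.867 22.8    0.07   0.782  0.272  4.323] False
[16.233 28.855  0.07   0.625  0.695  4.591] False
[16.6   34.848  0.07   0.691  0.445  5.008] False
[16.967 40.873  0.07   0.83   0.617  5.058] False
[17.333 46.871  0.07   0.254  0.932  4.735] False
[17.7   52.859  0.07   0.138  1.128  4.805] False
[18.067 58.853  0.07   0.419  0.638  4.611] False
[18.383 62.228  0.07   1.102  1.002  5.497] False
```

Readings taken after a stop relax, because drag is a moving force. I'll sample during motion from a thread.

```bash
cat >> h.py <<'E'
import threading,time
def step(t,speed=.01,mf=20):
    d=np.array(current_tool_pos())[:2]-PV; d/=np.hypot(*d); tg=np.array([d[1],-d[0]])
    S=[];run=[1]
    def f():
        while run[0]:
            try: S.append((current_t(),-(np.array(current_wrist_force())[:2]@tg)))
            except Exception as e: S.append((0,repr(e))); return
            time.sleep(.0005)
    th=threading.Thread(target=f); th.start()
    try: s=env.servo_line([*post(t),.076],max_speed=speed,max_force=mf)
    finally: run[0]=0; th.join()
    S.append((current_t(),-(np.array(current_wrist_force())[:2]@tg)))
    return s,S
E
python3 - <<'E'
from h import *
for t in(65,68):
    s,S=step(t); print(s,len(S),turn(),current_t()); print([(round(a,3),b if isinstance(b,str) else round(b,2)) for a,b in S[::max(1,len(S)//14)]])
E
```

```text
Still running in the background as job /tmp/bash_jobs.1000/f4f96098c3dd (pid 641). You'll get a notice when it ends.
```

```bash
J=/tmp/bash_jobs.1000/f4f96098c3dd; cat $J/stdout $J/stderr; kill -- -$(cat $J/pid); sleep 1; timeout 60 python3 - <<'E'
from h import *
print(current_t(),turn(),ft(),current_gripper_width())
E
```

```text
19.4833 (np.float64(67.82674981008623), np.float64(0.07043632573474606)) (np.float64(2.38708277489974), np.float64(0.9415489848123418), np.float64(5.058182899765969)) 0.0166007596271444
```

The thread blocked, so I'm dropping it. The robot is fine at 67.8°, and slow steps keep the drag in the reading (2.4 N). I'll use slow steps with immediate readings.

```bash
cat >> h.py <<'E'
def slow(t,speed=.01):
    s=env.servo_line([*post(t),.076],max_speed=speed,max_force=12)
    F0=np.array(current_wrist_force()); d=np.array(current_tool_pos())[:2]-PV; d/=np.hypot(*d)
    i=-F0[:2]@np.array([d[1],-d[0]]); tr=turn(); f=ft(); print(np.round([current_t(),t,tr[0],i,f[0],f[1]],2),s); return s,max(i,f[0])
E
timeout 120 python3 - <<'E'
from h import *
L=[]; t=68
while t<112:
    t+=1.5; s,f=slow(t); L.append(f)
    if s or f>np.median(L[:6])+1.8: break
E
```

```text
[19.95 69.5  69.32  3.73  3.05  1.11] False
[20.35 71.   70.8   2.15  2.63  1.  ] False
[20.75 72.5  72.3   2.97  2.55  1.18] False
[21.15 74.   73.81  2.25  2.26  1.26] False
[21.55 75.5  75.29  2.28  2.72  1.08] False
[21.95 77.   76.79  2.57  2.64  1.12] False
[22.35 78.5  78.28  2.9   2.73  0.59] False
[22.75 80.   79.79  2.71  2.71  0.92] False
[23.15 81.5  81.27  1.71  1.9   0.67] False
[23.55 83.   82.77  3.27  2.73  0.66] False
[23.95 84.5  84.25  3.1   2.95  0.8 ] False
[24.35 86.   85.75  1.88  2.37  0.58] False
[24.75 87.5  87.26  2.33  2.74  0.52] False
[25.15 89.   88.74  2.97  2.63  1.  ] False
[25.55 90.5  90.23  2.1   2.25  0.34] False
[25.95 92.   91.72  1.87  2.34  0.98] False
[26.35 93.5  93.21  2.88  2.6   0.39] False
[26.75 95.   94.7   2.63  2.2  -0.28] False
[27.15 96.5  96.16  1.93  2.81  0.45] False
[27.55 98.   97.62  2.47  2.71  0.27] False
[2.795e+01 9.950e+01 9.909e+01 2.600e+00 2.790e+00 9.000e-02] False
[2.835e+01 1.010e+02 1.006e+02 3.110e+00 2.930e+00 3.000e-02] False
[2.8750e+01 1.0250e+02 1.0205e+02 3.2500e+00 2.7200e+00 8.0000e-02] False
[2.9150e+01 1.0400e+02 1.0357e+02 2.6700e+00 2.8400e+00 4.0000e-02] False
[ 29.55 105.5  105.05   3.42   2.76   0.25] False
[ 2.9950e+01  1.0700e+02  1.0653e+02  2.7000e+00  2.8200e+00 -8.0000e-02] False
[ 30.35 108.5  108.02   2.06   2.6   -0.24] False
[ 30.75 110.   109.52   2.65   2.8    0.36] False
[3.1150e+01 1.1150e+02 1.1097e+02 3.0400e+00 2.8500e+00 5.0000e-02] False
[3.1550e+01 1.1300e+02 1.1249e+02 3.5300e+00 3.4800e+00 9.0000e-02] False
```

The free baseline is 2.7 N, with contact possibly starting near 112°. Continuing in 1° steps.

```bash
timeout 120 python3 - <<'E'
from h import *
t=113
while t<124:
    t+=1; s=env.servo_line([*post(t),.076],max_speed=.008,max_force=12); f=np.mean([ft() for _ in range(2)],0); print(np.round([current_t(),turn()[0],*f],2),s)
    if s or f[0]>5.6: break
W,I,ok=wrist("w5")
q=W[ok&(np.hypot(W[:,0]-.516,W[:,1]-.126)<.035)&(W[:,2]>.1)&(W[:,2]<.13)]
if len(q)>10: print(len(q),cv2.minEnclosingCircle(q[:,:2].astype(np.float32)*1000),np.ptp(q[:,2]))
E
```

```text
[3.1980e+01 1.1347e+02 2.8500e+00 1.0000e-02 5.3900e+00] False
[ 32.42 114.46   2.84  -0.29   5.52] False
[ 32.85 115.42   3.07  -0.52   5.23] False
[ 33.28 116.43   3.17   0.17   5.15] False
[ 33.72 117.35   3.17  -0.15   5.38] False
[ 3.415e+01  1.182e+02  3.780e+00 -7.000e-02  5.030e+00] False
[ 34.58 119.05   4.63  -0.5    5.22] False
[ 35.02 119.88   5.43  -0.42   5.45] False
[ 35.45 120.7    6.05  -0.72   5.47] False
17315 ((511.3017272949219, 127.59066009521484), 24.64579963684082) 0.018770348570541315
```

Contact with the backstop began at about 117.5°. The moment rise (3.3 N × 70 mm / 25 mm) and the spring travel, allowing for rail friction, both give about 9 N on the canister. One more step of about 1° will bring it to 12 N.

```bash
timeout 120 python3 - <<'E'
from h import *
for t in(122.6,123.2,123.7):
    s=env.servo_line([*post(t),.076],max_speed=.008,max_force=12); f=np.mean([ft() for _ in range(3)],0); print(np.round([current_t(),turn()[0],*f],2),s)
    if f[0]>6.8: break
p=np.array(current_tool_pos()); fingers.release(); print(turn())
env.servo_line([p[0],p[1],.19],max_speed=.12)
env.reach([.44,.13,.32],Rd(2.892)); W,I,ok=wrist("w6")
k=W[ok&(W[:,2]>.09)&(W[:,2]<.13)&(np.hypot(W[:,0]-p[0],W[:,1]-p[1])<.03)]
if len(k): m=(k.min(0)+k.max(0))/2; d=m[:2]-PV; print("post",len(k),m,p,"turn",np.rad2deg(A0-np.arctan2(d[1],d[0])))
q=W[ok&(np.hypot(W[:,0]-.513,W[:,1]-.127)<.035)&(W[:,2]>.1)&(W[:,2]<.13)]
print(cv2.minEnclosingCircle(q[:,:2].astype(np.float32)*1000),current_t())
E
```

```text
[ 35.95 121.15   6.53  -0.98   5.41] False
[ 36.4  121.62   6.55  -0.92   5.15] False
[ 36.85 122.02   7.17  -1.01   5.45] False
(np.float64(123.80828427655807), np.float64(0.06995776624765261))
post 66 [0.59479138 0.20423228 0.09942511] [0.59751219 0.20719127 0.07623391] turn 123.66928288615838
((510.7720031738281, 126.55023193359375), 24.18996238708496) 39.55
```

View pics/w6.png

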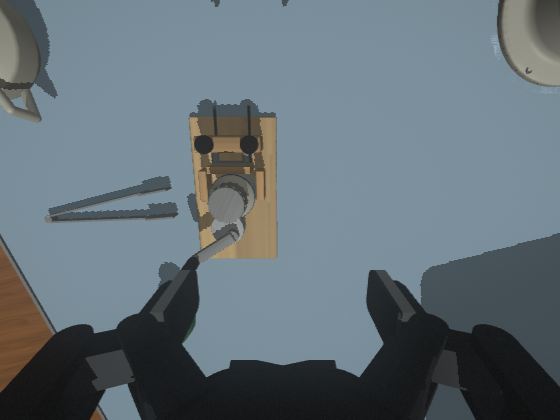

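The canister stands upright at (230,200) against the backstop with the cam bearing on it. The crank is free, the bystanders haven't moved, and the arm is clear, so I'm handing in.

```bash
timeout 60 python3 -c "
from h import *
print(env.sign_off(),current_t())"
```

```text
the job is handed in; nothing more can be done
the job is handed in; nothing more can be done
```

The job is handed in at about 40 s of the 72 s: the canister stands upright against the backstop with the crank let go. The cam bears on it with about 12 N as inferred from the force at the crank post, but I did not re-measure after letting go, and a slight creep of the crank could have raised it to about 16 N.

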